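Move the drive cartridges to the new dock in the same bay order

TASK

Move the four coloured drive cartridges from the old black dock to the new white dock, keeping their order as counted from the control module of each dock: the cartridge nearest the old dock's control module goes into the bay nearest the new dock's control module, and so on along the row. Lower each one upright into its bay until it stands on the bay floor; do not drop or fling them.

Things in the scene. Friction and masses are not known exactly. Their poses are not given: they have to be found in the camera images.
- cart_red: red drive cartridge, 86 (its x) x 24 (its y) x 118 mm tall, about 0.2 kg, stands on its black connector end; origin at the centre of its underside, z up. Grip it across its y near the top: 72 mm of it shows above the old dock's rim, with 36 mm gaps between neighbours (60 mm pitch), so open the gripper only to about 50 mm. It fits a bay either way round.
- cart_yellow: yellow drive cartridge, 86 (its x) x 24 (its y) x 118 mm tall, about 0.2 kg, stands on its black connector end; origin at the centre of its underside, z up. Grip it across its y near the top: 72 mm of it shows above the old dock's rim, with 36 mm gaps between neighbours (60 mm pitch), so open the gripper only to about 50 mm. It fits a bay either way round.
- cart_blue: blue drive cartridge, 86 (its x) x 24 (its y) x 118 mm tall, about 0.2 kg, stands on its black connector end; origin at the centre of its underside, z up. Grip it across its y near the top: 72 mm of it shows above the old dock's rim, with 36 mm gaps between neighbours (60 mm pitch), so open the gripper only to about 50 mm. It fits a bay either way round.
- cart_green: green drive cartridge, 86 (its x) x 24 (its y) x 118 mm tall, about 0.2 kg, stands on its black connector end; origin at the centre of its underside, z up. Grip it across its y near the top: 72 mm of it shows above the old dock's rim, with 36 mm gaps between neighbours (60 mm pitch), so open the gripper only to about 50 mm. It fits a bay either way round.
- bay_red: bay of the old black dock with a red label slip on its edge towards the robot; holds the red cartridge at the start. 112 (x) x 60 (y) x 52 mm, fixed; origin at its underside's centre, 12 mm above the desk; its floor is 6 mm higher. The four bays stand in a row along y, order varies; the old control module (display, power button) is always at the row's +y end (robot's left).
- bay_yellow: bay of the old black dock with a yellow label slip on its edge towards the robot; holds the yellow cartridge at the start. 112 (x) x 60 (y) x 52 mm, fixed; origin at its underside's centre, 12 mm above the desk; its floor is 6 mm higher. The four bays stand in a row along y, order varies; the old control module (display, power button) is always at the row's +y end (robot's left).
- bay_blue: bay of the old black dock with a blue label slip on its edge towards the robot; holds the blue cartridge at the start. 112 (x) x 60 (y) x 52 mm, fixed; origin at its underside's centre, 12 mm above the desk; its floor is 6 mm higher. The four bays stand in a row along y, order varies; the old control module (display, power button) is always at the row's +y end (robot's left).
- bay_green: bay of the old black dock with a green label slip on its edge towards the robot; holds the green cartridge at the start. 112 (x) x 60 (y) x 52 mm, fixed; origin at its underside's centre, 12 mm above the desk; its floor is 6 mm higher. The four bays stand in a row along y, order varies; the old control module (display, power button) is always at the row's +y end (robot's left).
- new_dock: new white dock, fixed, empty: 116 (x) x 240 (y) x 64 mm tall; origin at its underside's centre, on the desk. Four bays open at the top lie at y = +90, +30, -30, -90 mm, x = 0. Each slot is 94 (x) x 30 (y) mm, flared to about 104 x 44 at the rim; its floor, where a cartridge stands, is 18 mm above the desk. No force or click to seat.
- new_control: the new dock's control module: black block, 112 (x) x 28 (y) x 66 mm, small display and round power button on top, fixed at the +y or the -y end of the new dock's row (varies), 134 mm from its middle; a plain white cap closes the other end. Origin at its underside's centre.

How it is judged:
By the outcome, as a careful person would: the job done as asked, in the order asked, and still so for the second after the job is handed in, with the robot touching nothing.
It also fails if it takes over 112 s, if anything falls off the work surface, if the arm or the gripper's body presses on something with over 40 N, if the wrist force passes 120 N, or if a joint passes its speed limit or range.

ROBOT

A 7-joint arm with a two-finger parallel gripper is mounted at the origin on the work surface. World frame = base frame: x ahead of the robot, y to its left, z up, the work surface at z = 0. Lengths are in m, angles in rad, forces in N, time in s.
With the tool pointing down it reaches from about 0.425 to 0.925 m from the base axis. Payload 6.8 kg.
Tool frame: the origin (TCP) lies at the very end of the fingers, on their centre line; the grasp point (between the pads) lies 19 mm behind it; z points along the fingers, y is the line along which they close (so a half turn about z gives the same grasp; the last joint's range is limited). The gripper opens to 85 mm and grips with 20 to 120 N. Pads are 22 mm wide; open, the fingers measure 114 mm over their backs; the gripper's body (76 mm by 85 mm) begins 54 mm behind the grasp point. The pads swing forward as they close: fully open they stand 13 mm farther back than shut.
Start: joints at [-1.404, 0.477, 0.022, 1.555, -0.011, 1.109, -0.083], TCP at [0.183, 0.65, 0.231] pointing down, gripper open.
Joint ranges: [-2.96, 2.96], [-0.34, 2.1], [-1.41, 1.46], [0.24, 2.44], [-1.37, 4.51], [0.17, 1.92], [-2.96, 2.96]. Speed limits (rad/s): [2.39, 2.39, 3.14, 3.14, 3.14, 3.14, 3.14].

INTERFACE

Orientations are given as a unit quaternion [w, x, y, z].
In Python, from station import bot gives the robot as it stands. The module is installed in compiled form; this text tells all that it offers.
- The arm moves only by the shell command python3 -m jog 'ROWS' [OPENING] [FORCE]. ROWS is JSON, a list of rows, each a list of 4 numbers: the shift along the tool's x, y, z in cm, then the turn about the tool's z in rad. In form: [[x, y, z, spin], ...]. A call has 1 to 20 rows; each row is the pose to reach, as a shift and turn from the pose commanded when the call began, along the tool's axes at that moment; what a row does not reach only later rows make up. A row lasts 1/12 s, in which the tool goes at most 41.7 mm and 7.16 degrees, less where a joint would pass 70% of its speed; a pose out of reach is approached as far as the arm can. A call with a gripper value outside its range is refused whole. OPENING is the closure, from -1 (fully open) to 1 (shut), set as the call begins (- or left out, the last holds). The fingers move at their own pace and stop on an object; FORCE is the grip in N (left out, the last holds). Time passes only in rows, so rows that repeat a pose let the fingers close. It gives the time, the measured TCP pose, the force, the opening and the grip force at its end, in the units of the state.
- bot.get_obs(): the state, without advancing time (a new reading comes with each control period).
- bot.read_camera(name): name is "side" or "top"; returns a dict with "pixels" (384x512x3 uint8, red, green, blue), "depth" (384x512 float32, m along the optical axis (not along the pixel's ray), 0 where there is no reading), "fovy" (degrees; the focal length in pixels is half the picture's height over the tangent of half this angle, whatever the lens; pixels are square), "cx", "cy" (the principal point, pixels), "distortion" ([k1, k2, p1, p2, k3] as OpenCV has them; the pictures are not rectified), "pose" (4x4, takes a point from camera to world coordinates). Camera axes: x right, y down, z forward; pixel columns grow to the right and rows downward; lengths in m; the calibration is good to about 2 mm. A picture is of the moment at which its call begins.
- bot.hand_in(): hands the job in; it is judged then, once.
The state is a dict: "t": time; "q": joint angles; "joint_vel": joint speeds; "joint_torque": joint torques, N m; "eef_pos": TCP position; "tool_rot": TCP orientation; "contact_force": force on the tool from outside, world axes, zero at the start; "torque": the same for the moment, N m; "gripper_width": opening from 0.0 (shut) to 1.0 (fully open); "grasp_force": force on a finger pad.
Only numpy, scipy, OpenCV 4.12 (cv2) and the standard library are available. Lean on these libraries where they do the work, as an engineer would, in place of code of your own. Each camera call takes 0.05 s, during which the arm holds its last target. There are 200 camera calls.

## Working session

There is one attempt and no reset: what is moved stays moved. The work goes in short steps, Python scripts to look and compute and a shell command to move; the robot and the scene stay as the last step left them, time stands still between calls to the robot, and variables do not carry over. Pictures are saved under pics/ and viewed, at most 14 in all, crops included, and the job is handed in when it is done.

```bash
mkdir -p pics; python3 - <<'E'
from station import bot
import cv2,numpy as np
o=bot.get_obs(); print({k:np.round(v,3).tolist() for k,v in o.items()})
for n in("top","side"):
    c=bot.read_camera(n); cv2.imwrite(f"pics/{n}0.png",c["pixels"][:,:,::-1]); np.savez(f"{n}0.npz",**c)
    print(n,c["fovy"],c["cx"],c["cy"],c["distortion"],np.round(c["pose"],3).tolist())
E
```

```text
{'t': 0.0, 'q': [-1.404, 0.478, 0.022, 1.556, -0.012, 1.109, -0.083], 'joint_vel': [0.0, 0.001, 0.0, 0.001, 0.001, 0.0, 0.001], 'joint_torque': [-0.001, -59.646, 1.608, -28.12, 0.012, 0.009, -0.0], 'eef_pos': [0.183, 0.649, 0.23], 'tool_rot': [-0.0, 0.137, 0.991, -0.001], 'contact_force': [-0.275, 0.117, -0.29], 'torque': [0.004, -0.011, 0.017], 'grasp_force': 0.0, 'gripper_width': 1.004}
top 42.98627117504077 255.1530050298256 192.786407062217 [-0.09893647  0.          0.          0.          0.        ] [[0.027, -0.993, 0.119, 0.409], [-1.0, -0.029, -0.01, -0.004], [0.014, -0.118, -0.993, 1.129], [0.0, 0.0, 0.0, 1.0]]
side 51.57352281537912 262.35656473945755 201.45464201507474 [0.0220619 0.        0.        0.        0.       ] [[-0.992, -0.062, 0.109, 0.439], [-0.124, 0.635, -0.763, 0.643], [-0.022, -0.77, -0.637, 0.583], [0.0, 0.0, 0.0, 1.0]]
```

View pics/top0.png

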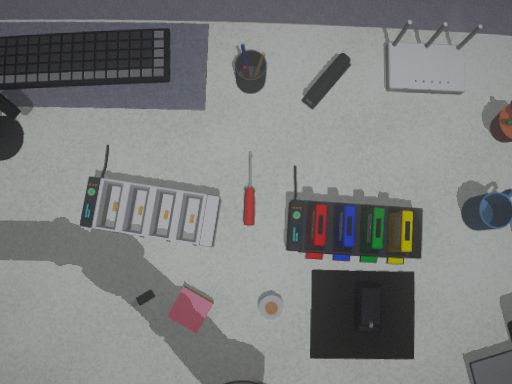

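View pics/side0.png

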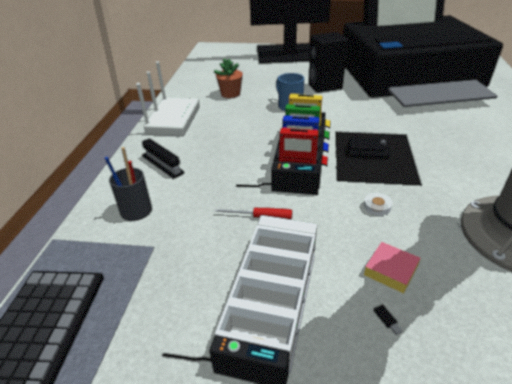

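The top view shows the old dock's module at (297,227), followed by red (319,227), blue (348,228), green (377,229) and yellow (406,231). The new dock's module is at (91,203), also at its +y end. Its row runs from there to the white cap at (209,220) and is slightly rotated.

```bash
cat > h.py <<'E'
import cv2,numpy as np
def world(c):
    H,W=c["depth"].shape; f=H/2/np.tan(np.radians(float(c["fovy"]))/2)
    K=np.array([[f,0,float(c["cx"])],[0,f,float(c["cy"])],[0,0,1]])
    u,v=np.meshgrid(np.arange(W),np.arange(H))
    p=cv2.undistortPoints(np.stack([u,v],-1).reshape(-1,1,2).astype(np.float64),K,c["distortion"]).reshape(H,W,2)
    P=np.dstack([p,np.ones((H,W))])*c["depth"][...,None]
    T=c["pose"]; return P@T[:3,:3].T+T[:3,3]
hues=dict(red=[(0,8),(172,180)],blue=[(105,130)],green=[(45,80)],yellow=[(22,35)])
def cmask(img,n):
    h=cv2.cvtColor(img,cv2.COLOR_RGB2HSV); m=0
    for a,b in hues[n]: m=m|cv2.inRange(h,(a,120,60),(b,255,255))
    return m>0
def rect(xy):
    (c,s,a)=cv2.minAreaRect(xy.astype(np.float32)*1000)
    return np.round(c,1),np.round(s,1),round(a,1)
E
python3 - <<'E'
from h import *
for n in("top","side"):
    c=dict(np.load(f"{n}0.npz")); P=world(c); z=P[...,2]; img=c["pixels"]
    print(n,"desk z",np.median(z[(abs(P[...,0]-.5)<.15)&(abs(P[...,1])<.1)]))
    for k in hues:
        m=cmask(img,k)&(z>.12)&(z<.15)&(P[...,0]>.3)&(P[...,0]<.7)&(P[...,1]<0)
        m=cv2.erode(m.astype(np.uint8),np.ones((2,2)))>0
        # whole top incl. label: hull of points
        print(k,m.sum(),rect(P[m][:,:2]),np.median(z[m]).round(4))
    for nm,lo,hi,y0,y1 in(("old",.05,.072,-.45,-.05),("new",.055,.075,.05,.55)):
        m=(z>lo)&(z<hi)&(P[...,1]>y0)&(P[...,1]<y1)&(P[...,0]>.35)&(P[...,0]<.62)
        l=cv2.connectedComponentsWithStats(m.astype(np.uint8)); i=1+np.argmax(l[2][1:,4]); m=l[1]==i
        print(nm,m.sum(),rect(P[m][:,:2]),np.median(z[m]).round(4))
c=dict(np.load("top0.npz"));z=world(c)[...,2]
v=np.hstack([c["pixels"][160:280,60:240],c["pixels"][160:280,270:450]])[:,:,::-1]
zz=np.hstack([z[160:280,60:240],z[160:280,270:450]]);zz=cv2.applyColorMap((np.clip(zz/.14,0,1)*255).astype(np.uint8),2)
cv2.imwrite("pics/crop0.png",cv2.resize(np.vstack([v,zz]),None,fx=2.2,fy=2.2,interpolation=0))
E
```

```text
top desk z 0.0006126177582872483
red 290 (array([ 466. , -148.9]), array([21.9, 82.7]), 88.0) 0.1355
blue 299 (array([ 465.1, -208.4]), array([22.1, 82.9]), 87.0) 0.1356
green 271 (array([ 462.1, -269.5]), array([21.8, 82.8]), 85.3) 0.1357
yellow 294 (array([ 457.8, -329.5]), array([23.4, 82.7]), 87.4) 0.1356
old 4067 (array([ 456.4, -239.2]), array([297.6, 128.2]), 87.4) 0.0639
new 4235 (array([490.7, 217.2]), array([297.5, 113.5]), 82.8) 0.0639
side desk z 0.00036834626876314225
red 307 (array([ 464.3, -142.9]), array([21.5, 80.9]), 88.0) 0.1325
blue 262 (array([ 462.9, -202.9]), array([20. , 79.4]), 87.8) 0.1323
green 215 (array([ 462.3, -260.8]), array([20.1, 81.2]), 89.2) 0.1319
yellow 205 (array([ 457.7, -322.5]), array([18.1, 79.5]), 87.7) 0.1313
old 1433 (array([ 455., -235.]), array([296.9, 126.5]), 87.3) 0.0635
new 6858 (array([489.7, 218.1]), array([298. , 112.9]), 82.8) 0.0641
```

View pics/crop0.png

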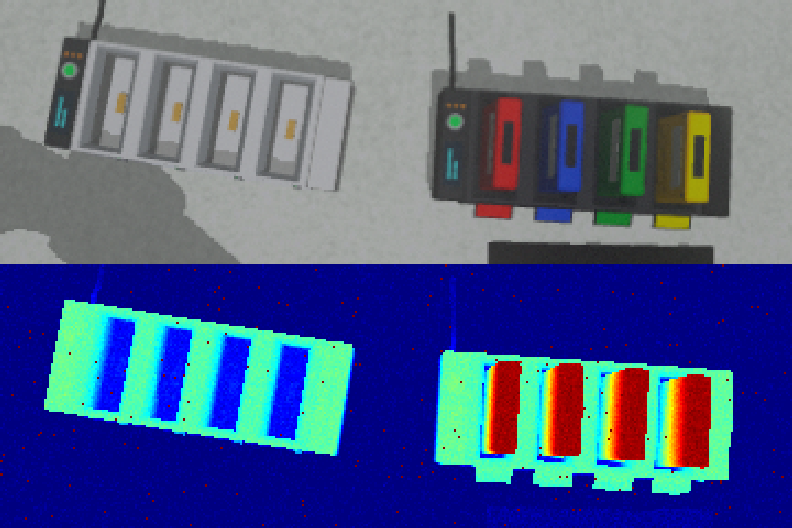

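The new rim rectangle is 297 mm long (dock plus both ends). Top and side views agree on it to 1 mm, with yaw −7.2°. The old cartridges stand at z 0.136 as expected, with yaw −2.6°. I'll write a helper that gives tool shifts to a world target, then start moving.

```bash
cat > go.py <<'E'
import sys,numpy as np
from station import bot
from scipy.spatial.transform import Rotation as R
Y={'o':-2.6,'n':-7.2}
ctr={'o':(462.8,-239.1),'n':(490.3,217.6)}
def target(s):  # e.g. o0 = old bay nearest module, n3 = new farthest
    d=s[0]; a=np.radians(Y[d]); k=90-60*int(s[1])
    return np.array([ctr[d][0]-np.sin(a)*k,ctr[d][1]+np.cos(a)*k]),Y[d]
def shift(s,z):
    o=bot.get_obs(); w,*v=o["tool_rot"]; M=R.from_quat([*v,w]).as_matrix()
    t,y=target(s); d=M.T@(np.array([*t/1000,z])-o["eef_pos"])*100
    yaw=np.degrees(np.arctan2(-M[0,1],M[1,1])); sp=-np.radians((y-yaw+90)%180-90)
    print(s,z,"shift cm",d.round(2),"spin",sp.round(3),"| t",round(o["t"],2),"tcp",np.round(o["eef_pos"],4),"yaw",yaw.round(2),"tilt",np.degrees(np.arccos(-M[2,2])).round(2))
for a in sys.argv[1:]:
    s,z=a.split(","); shift(s,float(z))
E
python3 go.py n0,0.25 o0,0.25
```

```text
n0 0.25 shift cm [-39.95 -24.3   -1.91] spin -0.149 | t 0.1 tcp [0.1831 0.6492 0.2304] yaw -15.75 tilt 0.09
o0 0.25 shift cm [-48.98 -69.14  -1.84] spin -0.229 | t 0.1 tcp [0.1831 0.6492 0.2304] yaw -15.75 tilt 0.09
```

```bash
python3 -m jog '[[-3,-2,-1,0],[-7,-4.2,-2,0],[-10.5,-6.4,-2,-0.05],[-14,-8.5,-2,-0.1],[-17.5,-10.6,-2,-0.15],[-21,-12.8,-2,-0.2],[-24.5,-15,-2,-0.23],[-28,-17,-2,-0.23],[-31.5,-19.2,-2,-0.23],[-35,-22,-2,-0.23],[-38,-25.5,-2,-0.23],[-39.5,-29.5,-2,-0.23],[-40.5,-33.5,-2,-0.23],[-41.5,-37.5,-2,-0.23],[-42.5,-41.5,-2,-0.23],[-43.5,-45.5,-2,-0.23],[-44.5,-49.5,-2,-0.23],[-45.5,-53.5,-2,-0.23],[-46.3,-57,-2,-0.23],[-47,-60,-2,-0.23]]' -0.18 40; python3 -m jog '[[0,0,0,0],[0,0,0,0]]'; python3 go.py o0,0.20
```

```text
t: 1.77
eef_pos: [0.4716, -0.0591, 0.2513]
tool_rot: [-0.0, 0.024, 1.0, -0.0]
contact_force: [0.8, -0.0, 0.4]
gripper_width: 0.59
grasp_force: 0.0
t: 1.93
eef_pos: [0.4722, -0.0572, 0.2512]
tool_rot: [-0.0, 0.025, 1.0, -0.0]
contact_force: [-0.6, 1.0, 0.2]
gripper_width: 0.587
grasp_force: 0.0
o0 0.2 shift cm [ 0.07 -9.21  5.12] spin -0.004 | t 1.93 tcp [ 0.4722 -0.0572  0.2512] yaw -2.83 tilt 0.02
```

```bash
python3 -m jog '[[0,-3,1,0],[0,-6,2,0],[0.1,-8.5,3,0],[0.1,-9.2,4.2,0],[0.1,-9.2,5.1,0],[0.1,-9.2,5.1,0],[0.1,-9.2,5.1,0]]'; python3 go.py o0,0.091; python3 - <<'E'
from h import *
from station import bot
a=[]
for n in("side","top"):
    c=bot.read_camera(n);p=c["pixels"]
    p=p[60:220,240:400] if n=="side" else p[160:280,280:440]
    a.append(cv2.resize(p,(400,400 if n=="side" else 300)))
a[1]=cv2.copyMakeBorder(a[1],0,100,0,0,0)
cv2.imwrite("pics/a1.png",np.hstack(a)[:,:,::-1])
E
```

```text
t: 2.52
eef_pos: [0.4677, -0.1452, 0.1998]
tool_rot: [-0.001, 0.021, 1.0, 0.0]
contact_force: [-0.7, 0.2, 0.8]
gripper_width: 0.59
grasp_force: 0.0
o0 0.091 shift cm [ 0.05 -0.41 10.88] spin 0.003 | t 2.52 tcp [ 0.4677 -0.1452  0.1998] yaw -2.41 tilt 0.09
```

View pics/a1.png

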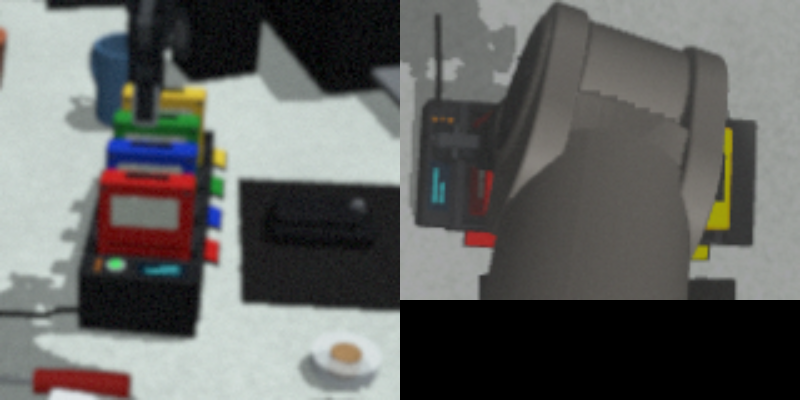

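The side crop shows the near finger's tip at (148,120), directly above the red cartridge's handle at (147,175), so x is aligned. Next: settle, check, descend.

```bash
python3 -m jog '[[0,0,0,0],[0,0,0,0],[0,0,0,0]]'; python3 go.py o0,0.091
```

```text
t: 2.87
eef_pos: [0.4679, -0.1468, 0.2007]
tool_rot: [0.0, 0.022, 1.0, 0.0]
contact_force: [-0.1, 0.1, 0.0]
gripper_width: 0.592
grasp_force: 0.0
o0 0.091 shift cm [ 0.1  -0.25 10.97] spin 0.001 | t 2.87 tcp [ 0.4679 -0.1468  0.2007] yaw -2.52 tilt 0.05
```

```bash
python3 -m jog '[[0.1,-0.2,0,0],[0.1,-0.2,1.5,0],[0.1,-0.2,3,0],[0.1,-0.2,4.5,0],[0.1,-0.2,6,0],[0.1,-0.2,7.5,0],[0.1,-0.2,9,0],[0.1,-0.2,10,0],[0.1,-0.2,11,0],[0.1,-0.2,11,0],[0.1,-0.2,11,0]]'; python3 go.py o0,0.091
```

```text
t: 3.78
eef_pos: [0.4668, -0.1496, 0.0907]
tool_rot: [0.0, 0.023, 1.0, 0.0]
contact_force: [-2.5, -0.1, 3.8]
gripper_width: 0.587
grasp_force: 1.8
o0 0.091 shift cm [-0.01  0.04 -0.03] spin -0.0 | t 3.78 tcp [ 0.4668 -0.1496  0.0907] yaw -2.61 tilt 0.03
```

```bash
python3 -m jog '[[0,0,0,0],[0,0,0,0],[0,0,0,0],[0,0,0,0],[0,0,0,0],[0,0,0,0],[0,0,0,0],[0,0,0,0],[0,0,0,0],[0,0,0,0]]' 1 40; python3 go.py o0,0.091
```

```text
t: 4.62
eef_pos: [0.4678, -0.1497, 0.0916]
tool_rot: [0.001, 0.023, 1.0, -0.0]
contact_force: [-2.0, -0.1, 11.2]
gripper_width: 0.278
grasp_force: 39.0
o0 0.091 shift cm [0.09 0.05 0.06] spin 0.0 | t 4.62 tcp [ 0.4678 -0.1497  0.0916] yaw -2.59 tilt 0.16
```

Gripped at 23.6 mm opening with no side force. Lifting.

```bash
python3 -m jog '[[0,0,-0.5,0],[0,0,-1.5,0],[0,0,-3,0],[0,0,-5,0],[0,0,-7,0],[0,0,-9,0],[0,0,-11,0],[0,0,-13,0],[0,0,-15,0],[0,0,-16,0],[0,0,-16,0],[0,0,-16,0]]'; python3 go.py n0,0.25
```

```text
t: 5.62
eef_pos: [0.4664, -0.149, 0.2502]
tool_rot: [0.0, 0.022, 1.0, 0.0]
contact_force: [0.5, -0.1, -2.8]
gripper_width: 0.278
grasp_force: 39.6
n0 0.25 shift cm [-1.480e+00  4.571e+01  3.000e-02] spin 0.081 | t 5.62 tcp [ 0.4664 -0.149   0.2502] yaw -2.56 tilt 0.03
```

```bash
python3 -m jog '[[0,1,0,0],[0,2.5,0,0],[-0.1,5,0,0],[-0.2,8,0,0.01],[-0.3,11,0,0.02],[-0.4,14,0,0.03],[-0.5,17,0,0.04],[-0.6,20,0,0.05],[-0.7,23,0,0.06],[-0.8,26,0,0.07],[-1,29,0,0.08],[-1.1,32,0,0.08],[-1.2,35,0,0.08],[-1.3,38,0,0.08],[-1.4,41,0,0.08],[-1.5,43.5,0,0.08],[-1.5,45,0,0.08],[-1.5,45.7,0,0.08],[-1.5,45.7,0,0.08],[-1.5,45.7,0,0.08]]'; python3 -m jog '[[0,0,4,0],[0,0,7,0],[0,0,8.5,0],[0,0,8.5,0],[0,0,8.5,0]]';  python3 go.py n0,0.091; python3 - <<'E'
from h import *
from station import bot
c=bot.read_camera("side");P=world(c);z=P[...,2]
cv2.imwrite("pics/b1.png",cv2.resize(c["pixels"][180:384,180:360],None,fx=2.9,fy=2.9,interpolation=2)[:,:,::-1])
m=cmask(c["pixels"],"red")&(P[...,1]>.25)&(P[...,0]>.42)&(P[...,0]<.6)&(z>.05)
print(m.sum(),np.percentile(P[m],[2,50,98],axis=0).round(4).tolist())
E
```

```text
t: 7.28
eef_pos: [0.5018, 0.3052, 0.2496]
tool_rot: [-0.0, 0.063, 0.998, -0.001]
contact_force: [0.1, -0.8, -2.0]
gripper_width: 0.276
grasp_force: 39.5
t: 7.7
eef_pos: [0.5021, 0.3046, 0.1652]
tool_rot: [-0.0, 0.064, 0.998, -0.001]
contact_force: [-0.1, 0.7, -2.5]
gripper_width: 0.278
grasp_force: 39.6
n0 0.091 shift cm [0.08 0.23 7.41] spin -0.002 | t 7.7 tcp [0.5021 0.3046 0.1652] yaw -7.29 tilt 0.11
2602 [[0.4584, 0.3007, 0.1002], [0.4877, 0.3176, 0.1498], [0.5402, 0.3248, 0.2293]]
```

View pics/b1.png

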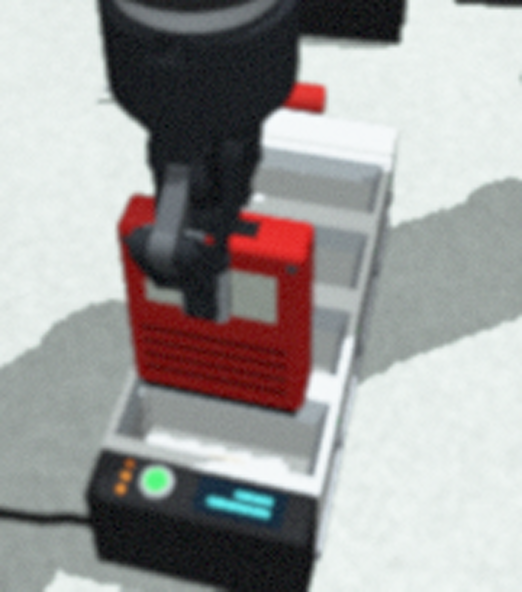

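The red cartridge hangs upright over the bay nearest the module (bottom edge about (220,395), module display (240,500)). Lowering with a 2 mm y correction.

```bash
python3 -m jog '[[0.1,0.2,0,0],[0.1,0.2,1,0],[0.1,0.2,2,0],[0.1,0.2,3,0],[0.1,0.2,4,0],[0.1,0.2,5,0],[0.1,0.2,5.5,0],[0.1,0.2,5.5,0],[0.1,0.2,5.5,0]]'; python3 go.py n0,0.091; python3 -c "
from station import bot;print(bot.get_obs()['contact_force'])"
```

```text
t: 8.5
eef_pos: [0.5011, 0.3087, 0.1098]
tool_rot: [-0.0, 0.062, 0.998, -0.0]
contact_force: [-0.2, -0.4, -2.2]
gripper_width: 0.274
grasp_force: 39.7
n0 0.091 shift cm [-0.07 -0.17  1.88] spin 0.001 | t 8.5 tcp [0.5011 0.3087 0.1098] yaw -7.15 tilt 0.05
[-0.17197342 -0.36580712 -2.2181458 ]
```

```bash
python3 -m jog '[[0,-0.1,0.5,0],[0,-0.1,1,0],[0,-0.1,1.4,0],[0,-0.1,1.7,0],[0,-0.1,1.9,0],[0,-0.1,1.9,0]]'; python3 go.py n0,0.091
```

```text
t: 9.0
eef_pos: [0.501, 0.3079, 0.0917]
tool_rot: [-0.0, 0.062, 0.998, -0.0]
contact_force: [-2.6, -0.2, 3.4]
gripper_width: 0.273
grasp_force: 40.4
n0 0.091 shift cm [-0.07 -0.09  0.07] spin 0.001 | t 9.0 tcp [0.501  0.3079 0.0917] yaw -7.16 tilt 0.03
```

It's on the floor: vertical force went from −2.2 to +3.4 N at the expected height. Release and go back for blue.

```bash
python3 -m jog '[[0,0,0,0],[0,0,0,0],[0,0,0,0],[0,0,0,0],[0,0,0,0],[0,0,0,0],[0,0,-1,0],[0,0,-3,0],[0,0,-6,0],[0,0,-9,0],[0,0,-12,0],[0,0,-13,0],[0,0,-13,0],[0,0,-13,0]]' -0.18; python3 go.py o1,0.20
python3 - <<'E'
from h import *
from station import bot
c=bot.read_camera("side");P=world(c);z=P[...,2]
m=cmask(c["pixels"],"red")&(P[...,1]>.25)&(P[...,0]>.42)&(P[...,0]<.6)&(z>.05)
print(m.sum(),np.percentile(P[m],[2,50,98],axis=0).round(4).tolist())
E
```

```text
t: 10.17
eef_pos: [0.5011, 0.3079, 0.2217]
tool_rot: [0.0, 0.062, 0.998, 0.0]
contact_force: [0.3, -0.2, -0.7]
gripper_width: 0.59
grasp_force: 0.0
o1 0.2 shift cm [ -2.77 -51.76   2.13] spin -0.079 | t 10.17 tcp [0.5011 0.3079 0.2217] yaw -7.15 tilt 0.06
2047 [[0.4572, 0.2989, 0.0555], [0.4953, 0.3189, 0.1242], [0.5392, 0.326, 0.1377]]
```

Red stands with its top at z≈0.137, as expected.

```bash
python3 -m jog '[[0,-1,0,0],[-0.1,-3,0,0],[-0.3,-6,0,0],[-0.5,-9,0,-0.01],[-0.7,-12,0,-0.02],[-0.9,-15,0,-0.03],[-1.1,-18,0,-0.04],[-1.3,-21,0,-0.05],[-1.4,-24,0,-0.06],[-1.5,-27,0,-0.07],[-1.6,-30,0,-0.08],[-1.8,-33,0,-0.08],[-2,-36,0,-0.08],[-2.2,-39,0,-0.08],[-2.3,-42,0,-0.08],[-2.5,-45,0,-0.08],[-2.7,-48,0.5,-0.08],[-2.8,-50.5,1,-0.08],[-2.8,-51.8,2,-0.08],[-2.8,-51.8,2.1,-0.08]]'; python3 -m jog '[[0,0,0,0],[0,0,0,0],[0,0,0,0],[0,0,0,0]]'; python3 go.py o1,0.091
```

```text
t: 11.88
eef_pos: [0.4611, -0.2131, 0.1979]
tool_rot: [-0.002, 0.025, 1.0, -0.0]
contact_force: [-0.5, 0.0, -0.1]
gripper_width: 0.589
grasp_force: 0.0
t: 12.22
eef_pos: [0.4647, -0.2085, 0.2005]
tool_rot: [0.0, 0.021, 1.0, 0.0]
contact_force: [1.2, 0.1, -0.4]
gripper_width: 0.589
grasp_force: 0.0
o1 0.091 shift cm [ 0.06 -0.07 10.95] spin 0.003 | t 12.22 tcp [ 0.4647 -0.2085  0.2005] yaw -2.45 tilt 0.03
```

```bash
python3 -m jog '[[0,0,1,0],[0,0,2.5,0],[0,0,4,0],[0,0,5.5,0],[0,0,7,0],[0,0,8.5,0],[0,0,9.7,0],[0,0,10.5,0],[0,0,10.9,0],[0,0,10.9,0],[0,0,10.9,0]]'; python3 -m jog '[[0,0,0,0],[0,0,0,0],[0,0,0,0],[0,0,0,0],[0,0,0,0],[0,0,0,0],[0,0,0,0],[0,0,0,0]]' 1 40; python3 go.py o1,0.091
```

```text
t: 13.13
eef_pos: [0.4646, -0.2096, 0.0914]
tool_rot: [0.0, 0.022, 1.0, -0.0]
contact_force: [-0.8, -0.8, 0.9]
gripper_width: 0.595
grasp_force: 0.0
t: 13.8
eef_pos: [0.4648, -0.2095, 0.0917]
tool_rot: [0.0, 0.022, 1.0, 0.0]
contact_force: [-1.2, 1.2, 6.0]
gripper_width: 0.277
grasp_force: 39.7
o1 0.091 shift cm [0.06 0.04 0.07] spin 0.001 | t 13.8 tcp [ 0.4648 -0.2095  0.0917] yaw -2.56 tilt 0.05
```

Gripped. Lift, then check.

```bash
python3 -m jog '[[0,0,-0.5,0],[0,0,-1.5,0],[0,0,-3,0],[0,0,-5,0],[0,0,-7,0],[0,0,-9,0],[0,0,-11,0],[0,0,-13,0],[0,0,-15,0],[0,0,-16,0],[0,0,-16,0],[0,0,-16,0]]'; python3 go.py n1,0.25
```

```text
t: 14.8
eef_pos: [0.4642, -0.2096, 0.2512]
tool_rot: [0.0, 0.022, 1.0, 0.0]
contact_force: [-0.4, 1.3, -2.3]
gripper_width: 0.272
grasp_force: 39.4
n1 0.25 shift cm [-0.94 45.78  0.13] spin 0.081 | t 14.8 tcp [ 0.4642 -0.2096  0.2512] yaw -2.57 tilt 0.02
```

```bash
python3 -m jog '[[0,1,0,0],[0,2.5,0,0],[-0.1,5,0,0],[-0.2,8,0,0.01],[-0.3,11,0,0.02],[-0.4,14,0,0.03],[-0.5,17,0,0.04],[-0.5,20,0,0.05],[-0.6,23,0,0.06],[-0.6,26,0,0.07],[-0.7,29,0,0.08],[-0.7,32,0,0.08],[-0.8,35,0,0.08],[-0.8,38,0,0.08],[-0.9,41,0,0.08],[-0.9,43.5,0,0.08],[-0.9,45,0,0.08],[-0.9,45.8,0,0.08],[-0.9,45.8,0,0.08],[-0.9,45.8,0,0.08]]'; python3 -m jog '[[0,0,3,0],[0,0,6,0],[0,0,8.5,0],[0,0,8.5,0],[0,0,8.5,0]]';  python3 go.py n1,0.091
```

```text
t: 16.47
eef_pos: [0.4937, 0.2461, 0.2506]
tool_rot: [-0.0, 0.063, 0.998, -0.001]
contact_force: [0.6, -0.2, -1.2]
gripper_width: 0.273
grasp_force: 39.4
t: 16.88
eef_pos: [0.4935, 0.2452, 0.1658]
tool_rot: [-0.001, 0.064, 0.998, -0.001]
contact_force: [0.2, 0.6, -2.2]
gripper_width: 0.27
grasp_force: 39.7
n1 0.091 shift cm [-0.04  0.24  7.47] spin -0.002 | t 16.88 tcp [0.4935 0.2452 0.1658] yaw -7.3 tilt 0.18
```

```bash
python3 -m jog '[[0,0.1,0,0],[0,0.1,1,0],[0,0.1,2,0],[0,0.1,3,0],[0,0.1,4,0],[0,0.1,5,0],[0,0.1,5.5,0],[0,0.1,5.5,0],[0,0.1,5.5,0]]'; python3 go.py n1,0.091
```

```text
t: 17.63
eef_pos: [0.4938, 0.2484, 0.1108]
tool_rot: [-0.0, 0.062, 0.998, -0.0]
contact_force: [-0.2, -1.2, -1.2]
gripper_width: 0.28
grasp_force: 39.8
n1 0.091 shift cm [-0.04 -0.1   1.98] spin 0.001 | t 17.63 tcp [0.4938 0.2484 0.1108] yaw -7.15 tilt 0.05
```

```bash
python3 -m jog '[[0,-0.1,0.5,0],[0,-0.1,1,0],[0,-0.1,1.4,0],[0,-0.1,1.7,0],[0,-0.1,1.9,0],[0,-0.1,2,0],[0,-0.1,2,0]]'; python3 go.py n1,0.091
```

```text
t: 18.22
eef_pos: [0.4938, 0.2475, 0.0917]
tool_rot: [-0.0, 0.062, 0.998, -0.0]
contact_force: [-2.1, -0.7, 3.2]
gripper_width: 0.28
grasp_force: 40.5
n1 0.091 shift cm [-0.03 -0.01  0.07] spin 0.001 | t 18.22 tcp [0.4938 0.2475 0.0917] yaw -7.16 tilt 0.03
```

Blue is on its floor. Release, rise and return for green.

```bash
python3 -m jog '[[0,0,0,0],[0,0,0,0],[0,0,0,0],[0,0,0,0],[0,0,0,0],[0,0,0,0],[0,0,-1,0],[0,0,-3,0],[0,0,-6,0],[0,0,-9,0],[0,0,-12,0],[0,0,-13,0],[0,0,-13,0],[0,0,-13,0]]' -0.18; python3 go.py o2,0.20
python3 - <<'E'
from h import *
from station import bot
c=bot.read_camera("side");P=world(c);z=P[...,2]
for k in("red","blue"):
    m=cmask(c["pixels"],k)&(P[...,1]>.15)&(P[...,0]>.42)&(P[...,0]<.6)&(z>.05)
    print(k,m.sum(),np.percentile(P[m],[2,50,98],axis=0).round(4).tolist())
cv2.imwrite("pics/c1.png",cv2.resize(c["pixels"][180:384,180:360],None,fx=2.5,fy=2.5)[:,:,::-1])
E
```

```text
t: 19.38
eef_pos: [0.4939, 0.2475, 0.2217]
tool_rot: [0.0, 0.062, 0.998, 0.0]
contact_force: [-0.2, 0.6, -0.9]
gripper_width: 0.588
grasp_force: 0.0
o2 0.2 shift cm [ -3.21 -51.67   2.13] spin -0.079 | t 19.38 tcp [0.4939 0.2475 0.2217] yaw -7.15 tilt 0.06
red 2039 [[0.4573, 0.2994, 0.0553], [0.4953, 0.3189, 0.1236], [0.5392, 0.3258, 0.1377]]
blue 1223 [[0.4523, 0.2384, 0.0663], [0.4871, 0.2574, 0.1332], [0.5343, 0.3465, 0.1373]]
```

View pics/c1.png

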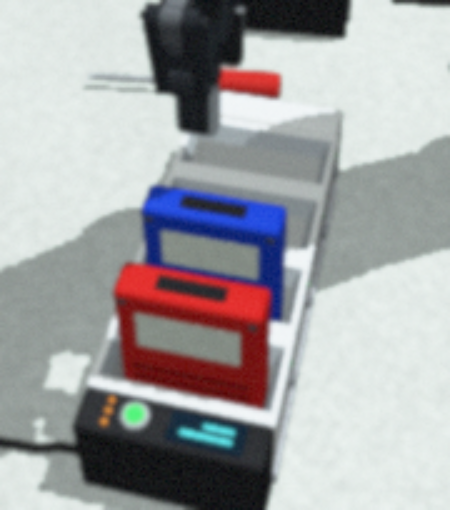

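Red (195,330) and blue (215,240) stand upright in bays 1 and 2 from the module. Next is green.

```bash
python3 -m jog '[[0,-1,0,0],[-0.1,-3,0,0],[-0.3,-6,0,0],[-0.5,-9,0,-0.01],[-0.7,-12,0,-0.02],[-0.9,-15,0,-0.03],[-1.1,-18,0,-0.04],[-1.3,-21,0,-0.05],[-1.5,-24,0,-0.06],[-1.7,-27,0,-0.07],[-1.9,-30,0,-0.08],[-2.1,-33,0,-0.08],[-2.3,-36,0,-0.08],[-2.5,-39,0,-0.08],[-2.7,-42,0,-0.08],[-2.9,-45,0,-0.08],[-3.1,-48,0.5,-0.08],[-3.2,-50.5,1,-0.08],[-3.2,-51.7,2,-0.08],[-3.2,-51.7,2.1,-0.08]]'; python3 -m jog '[[0,0,0,0],[0,0,0,0],[0,0,0,0],[0,0,0,0]]'; python3 go.py o2,0.091
```

```text
t: 21.1
eef_pos: [0.4578, -0.2726, 0.1977]
tool_rot: [-0.003, 0.025, 1.0, -0.0]
contact_force: [-0.4, -0.0, -0.8]
gripper_width: 0.591
grasp_force: 0.0
t: 21.43
eef_pos: [0.4617, -0.2684, 0.2005]
tool_rot: [0.0, 0.021, 1.0, 0.0]
contact_force: [-0.6, 0.5, 0.4]
gripper_width: 0.591
grasp_force: 0.0
o2 0.091 shift cm [ 0.03 -0.08 10.95] spin 0.002 | t 21.43 tcp [ 0.4617 -0.2684  0.2005] yaw -2.46 tilt 0.03
```

```bash
python3 -m jog '[[0,0,1,0],[0,0,2.5,0],[0,0,4,0],[0,0,5.5,0],[0,0,7,0],[0,0,8.5,0],[0,0,9.7,0],[0,0,10.5,0],[0,0,10.9,0],[0,0,10.9,0],[0,0,10.9,0]]'; python3 -m jog '[[0,0,0,0],[0,0,0,0],[0,0,0,0],[0,0,0,0],[0,0,0,0],[0,0,0,0],[0,0,0,0],[0,0,0,0]]' 1 40; python3 go.py o2,0.091
```

```text
t: 22.35
eef_pos: [0.4615, -0.2696, 0.0916]
tool_rot: [0.0, 0.022, 1.0, -0.0]
contact_force: [-0.3, -0.2, -1.0]
gripper_width: 0.59
grasp_force: 0.0
t: 23.02
eef_pos: [0.4618, -0.2696, 0.092]
tool_rot: [0.001, 0.022, 1.0, -0.0]
contact_force: [-0.7, -0.0, 7.7]
gripper_width: 0.275
grasp_force: 39.5
o2 0.091 shift cm [0.03 0.05 0.1 ] spin 0.001 | t 23.02 tcp [ 0.4618 -0.2696  0.092 ] yaw -2.57 tilt 0.07
```

```bash
python3 -m jog '[[0,0,-0.5,0],[0,0,-1.5,0],[0,0,-3,0],[0,0,-5,0],[0,0,-7,0],[0,0,-9,0],[0,0,-11,0],[0,0,-13,0],[0,0,-15,0],[0,0,-16,0],[0,0,-16,0],[0,0,-16,0]]'; python3 go.py n2,0.25
```

```text
t: 24.02
eef_pos: [0.4612, -0.2693, 0.2513]
tool_rot: [0.0, 0.022, 1.0, 0.0]
contact_force: [0.1, 0.6, -2.4]
gripper_width: 0.277
grasp_force: 39.2
n2 0.25 shift cm [-0.49 45.78  0.13] spin 0.081 | t 24.02 tcp [ 0.4612 -0.2693  0.2513] yaw -2.56 tilt 0.03
```

```bash
python3 -m jog '[[0,1,0,0],[0,2.5,0,0],[-0.1,5,0,0],[-0.1,8,0,0.01],[-0.2,11,0,0.02],[-0.2,14,0,0.03],[-0.3,17,0,0.04],[-0.3,20,0,0.05],[-0.3,23,0,0.06],[-0.3,26,0,0.07],[-0.4,29,0,0.08],[-0.4,32,0,0.08],[-0.4,35,0,0.08],[-0.4,38,0,0.08],[-0.5,41,0,0.08],[-0.5,43.5,0,0.08],[-0.5,45,0,0.08],[-0.5,45.8,0,0.08],[-0.5,45.8,0,0.08],[-0.5,45.8,0,0.08]]'; python3 -m jog '[[0,0,3,0],[0,0,6,0],[0,0,8.5,0],[0,0,8.5,0],[0,0,8.5,0]]';  python3 go.py n2,0.091; python3 -m jog '[[0,0.1,0,0],[0,0.1,0,0],[0,0.1,1,0],[0,0.1,2,0],[0,0.1,3,0],[0,0.1,4,0],[0,0.1,5,0],[0,0.1,5.5,0],[0,0.1,5.5,0],[0,0.1,5.5,0]]'; python3 go.py n2,0.091
```

```text
t: 25.68
eef_pos: [0.4862, 0.1871, 0.2504]
tool_rot: [-0.001, 0.062, 0.998, -0.001]
contact_force: [-0.4, -1.4, -1.9]
gripper_width: 0.279
grasp_force: 39.3
t: 26.1
eef_pos: [0.4861, 0.1859, 0.1656]
tool_rot: [-0.001, 0.063, 0.998, -0.001]
contact_force: [0.8, -0.1, -1.3]
gripper_width: 0.276
grasp_force: 39.6
n2 0.091 shift cm [-0.04  0.22  7.46] spin -0.001 | t 26.1 tcp [0.4861 0.1859 0.1656] yaw -7.28 tilt 0.2
t: 26.93
eef_pos: [0.4867, 0.1888, 0.1108]
tool_rot: [-0.0, 0.062, 0.998, -0.0]
contact_force: [-0.5, -0.1, -1.9]
gripper_width: 0.273
grasp_force: 39.7
n2 0.091 shift cm [ 0.01 -0.09  1.98] spin 0.001 | t 26.93 tcp [0.4867 0.1888 0.1108] yaw -7.15 tilt 0.05
```

```bash
python3 -m jog '[[0,-0.1,0.5,0],[0,-0.1,1,0],[0,-0.1,1.4,0],[0,-0.1,1.7,0],[0,-0.1,1.9,0],[0,-0.1,2,0],[0,-0.1,2,0]]'; python3 go.py n2,0.091
```

```text
t: 27.52
eef_pos: [0.4867, 0.1879, 0.092]
tool_rot: [-0.0, 0.062, 0.998, 0.0]
contact_force: [-2.7, -2.1, 8.0]
gripper_width: 0.279
grasp_force: 41.0
n2 0.091 shift cm [ 0.02 -0.01  0.1 ] spin 0.001 | t 27.52 tcp [0.4867 0.1879 0.092 ] yaw -7.15 tilt 0.02
```

Green is on its floor. Release, rise and go for yellow.

```bash
python3 -m jog '[[0,0,0,0],[0,0,0,0],[0,0,0,0],[0,0,0,0],[0,0,0,0],[0,0,0,0],[0,0,-1,0],[0,0,-3,0],[0,0,-6,0],[0,0,-9,0],[0,0,-12,0],[0,0,-13,0],[0,0,-13,0],[0,0,-13,0]]' -0.18; python3 go.py o3,0.20
```

```text
t: 28.68
eef_pos: [0.4868, 0.188, 0.2217]
tool_rot: [0.0, 0.062, 0.998, 0.0]
contact_force: [0.1, -0.5, 0.5]
gripper_width: 0.594
grasp_force: 0.0
o3 0.2 shift cm [ -3.64 -51.65   2.13] spin -0.079 | t 28.68 tcp [0.4868 0.188  0.2217] yaw -7.14 tilt 0.06
```

```bash
python3 -m jog '[[0,-1,0,0],[-0.1,-3,0,0],[-0.3,-6,0,0],[-0.5,-9,0,-0.01],[-0.8,-12,0,-0.02],[-1,-15,0,-0.03],[-1.2,-18,0,-0.04],[-1.4,-21,0,-0.05],[-1.6,-24,0,-0.06],[-1.9,-27,0,-0.07],[-2.1,-30,0,-0.08],[-2.3,-33,0,-0.08],[-2.5,-36,0,-0.08],[-2.7,-39,0,-0.08],[-2.9,-42,0,-0.08],[-3.1,-45,0,-0.08],[-3.4,-48,0.5,-0.08],[-3.6,-50.5,1,-0.08],[-3.6,-51.7,2,-0.08],[-3.6,-51.7,2.1,-0.08]]'; python3 -m jog '[[0,0,0,0],[0,0,0,0],[0,0,0,0],[0,0,0,0]]'; python3 go.py o3,0.091
```

```text
t: 30.35
eef_pos: [0.4544, -0.3326, 0.1973]
tool_rot: [-0.003, 0.025, 1.0, -0.0]
contact_force: [-0.2, -0.2, -0.9]
gripper_width: 0.591
grasp_force: 0.0
t: 30.68
eef_pos: [0.4586, -0.3285, 0.2005]
tool_rot: [0.0, 0.021, 1.0, 0.0]
contact_force: [-0.1, -1.3, 0.2]
gripper_width: 0.595
grasp_force: 0.0
o3 0.091 shift cm [-1.000e-02 -5.000e-02  1.095e+01] spin 0.002 | t 30.68 tcp [ 0.4586 -0.3285  0.2005] yaw -2.46 tilt 0.03
```

```bash
python3 -m jog '[[0,0,1,0],[0,0,2.5,0],[0,0,4,0],[0,0,5.5,0],[0,0,7,0],[0,0,8.5,0],[0,0,9.7,0],[0,0,10.5,0],[0,0,10.9,0],[0,0,10.9,0],[0,0,10.9,0]]'; python3 -m jog '[[0,0,0,0],[0,0,0,0],[0,0,0,0],[0,0,0,0],[0,0,0,0],[0,0,0,0],[0,0,0,0],[0,0,0,0]]' 1 40; python3 go.py o3,0.091
```

```text
t: 31.6
eef_pos: [0.4584, -0.3298, 0.0916]
tool_rot: [0.0, 0.022, 1.0, -0.0]
contact_force: [0.3, -0.0, 0.1]
gripper_width: 0.589
grasp_force: 0.0
t: 32.27
eef_pos: [0.4587, -0.33, 0.0921]
tool_rot: [0.001, 0.022, 1.0, -0.0]
contact_force: [0.0, 0.4, 6.2]
gripper_width: 0.275
grasp_force: 40.3
o3 0.091 shift cm [0.   0.1  0.11] spin 0.0 | t 32.27 tcp [ 0.4587 -0.33    0.0921] yaw -2.57 tilt 0.09
```

```bash
python3 -m jog '[[0,0,-0.5,0],[0,0,-1.5,0],[0,0,-3,0],[0,0,-5,0],[0,0,-7,0],[0,0,-9,0],[0,0,-11,0],[0,0,-13,0],[0,0,-15,0],[0,0,-16,0],[0,0,-16,0],[0,0,-16,0]]'; python3 go.py n3,0.25
```

```text
t: 33.27
eef_pos: [0.458, -0.3294, 0.2512]
tool_rot: [0.0, 0.022, 1.0, 0.0]
contact_force: [0.2, -0.4, -1.7]
gripper_width: 0.279
grasp_force: 39.5
n3 0.25 shift cm [-0.05 45.82  0.13] spin 0.081 | t 33.27 tcp [ 0.458  -0.3294  0.2512] yaw -2.56 tilt 0.02
```

```bash
python3 -m jog '[[0,1,0,0],[0,2.5,0,0],[0,5,0,0],[0,8,0,0.01],[0,11,0,0.02],[0,14,0,0.03],[0,17,0,0.04],[0,20,0,0.05],[0,23,0,0.06],[0,26,0,0.07],[0,29,0,0.08],[0,32,0,0.08],[0,35,0,0.08],[0,38,0,0.08],[0,41,0,0.08],[0,43.5,0,0.08],[0,45,0,0.08],[0,45.8,0,0.08],[0,45.8,0,0.08],[0,45.8,0,0.08]]'; python3 -m jog '[[0,0,3,0],[0,0,6,0],[0,0,8.5,0],[0,0,8.5,0],[0,0,8.5,0]]';  python3 go.py n3,0.091; python3 -m jog '[[0,0.1,0,0],[0,0.1,0,0],[0,0.1,1,0],[0,0.1,2,0],[0,0.1,3,0],[0,0.1,4,0],[0,0.1,5,0],[0,0.1,5.5,0],[0,0.1,5.5,0],[0,0.1,5.5,0]]'; python3 go.py n3,0.091
```

```text
t: 34.93
eef_pos: [0.478, 0.1273, 0.2505]
tool_rot: [-0.001, 0.062, 0.998, -0.001]
contact_force: [-0.9, -1.2, -1.8]
gripper_width: 0.279
grasp_force: 39.5
t: 35.35
eef_pos: [0.4778, 0.1261, 0.1656]
tool_rot: [-0.001, 0.064, 0.998, -0.001]
contact_force: [1.4, -0.5, -0.7]
gripper_width: 0.279
grasp_force: 39.6
n3 0.091 shift cm [-0.11  0.25  7.46] spin -0.001 | t 35.35 tcp [0.4778 0.1261 0.1656] yaw -7.28 tilt 0.2
t: 36.18
eef_pos: [0.4786, 0.1288, 0.1109]
tool_rot: [-0.0, 0.062, 0.998, -0.0]
contact_force: [-0.3, -0.8, -1.2]
gripper_width: 0.278
grasp_force: 39.8
n3 0.091 shift cm [-0.05 -0.05  1.99] spin 0.001 | t 36.18 tcp [0.4786 0.1288 0.1109] yaw -7.16 tilt 0.06
```

```bash
python3 -m jog '[[0,-0.1,0.5,0],[0,-0.1,1,0],[0,-0.1,1.4,0],[0,-0.1,1.7,0],[0,-0.1,1.9,0],[0,-0.1,2,0],[0,-0.1,2,0]]'; python3 go.py n3,0.091
```

```text
t: 36.77
eef_pos: [0.4785, 0.128, 0.0921]
tool_rot: [-0.0, 0.062, 0.998, 0.0]
contact_force: [-4.3, -1.3, 9.8]
gripper_width: 0.273
grasp_force: 41.3
n3 0.091 shift cm [-0.05  0.04  0.11] spin 0.001 | t 36.77 tcp [0.4785 0.128  0.0921] yaw -7.16 tilt 0.04
```

Yellow is on its floor. Release, retreat clear and look.

```bash
python3 -m jog '[[0,0,0,0],[0,0,0,0],[0,0,0,0],[0,0,0,0],[0,0,0,0],[0,0,0,0],[0,0,-1,0],[0,0,-3,0],[0,0,-6,0],[0,0,-9,0],[0,0,-12,0],[0,0,-14,0],[0,0,-15,0],[0,0,-15,0]]' -0.18; python3 -m jog '[[0,-2,0,0],[0,-5,0,0],[0,-8,0,0],[0,-12,0,0],[0,-16,0,0],[0,-20,0,0],[0,-24,0,0],[0,-27,0,0],[0,-29,0,0],[0,-30,0,0],[0,-30,0,0],[0,-30,0,0],[0,-30,0,0]]'
python3 - <<'E'
from h import *
from station import bot
a=[]
for n in("side","top"):
    c=bot.read_camera(n);P=world(c);z=P[...,2]
    for k in hues:
        m=cmask(c["pixels"],k)&(P[...,1]>.08)&(P[...,1]<.4)&(P[...,0]>.42)&(P[...,0]<.6)&(z>.12)
        m=cv2.erode(m.astype(np.uint8),np.ones((2,2)))>0
        print(n,k,m.sum(),rect(P[m][:,:2]),np.percentile(z[m],[50,95]).round(4))
    p=c["pixels"]; p=p[200:384,180:360] if n=="side" else p[160:260,70:240]
    a.append(cv2.resize(p,(400,400)))
cv2.imwrite("pics/end.png",np.hstack(a)[:,:,::-1])
E
```

```text
t: 37.93
eef_pos: [0.48, 0.1284, 0.2439]
tool_rot: [0.002, 0.062, 0.998, 0.001]
contact_force: [0.0, 0.4, 0.4]
gripper_width: 0.59
grasp_force: 0.0
t: 39.02
eef_pos: [0.4415, -0.1679, 0.2407]
tool_rot: [-0.001, 0.061, 0.998, 0.0]
contact_force: [-0.3, 0.4, 0.4]
gripper_width: 0.595
grasp_force: 0.0
side red 912 (array([498.2, 311.3]), array([22.3, 83.1]), 82.5) [0.1354 0.1372]
side blue 780 (array([492.8, 250.8]), array([23. , 82.6]), 83.1) [0.135  0.1371]
side green 582 (array([485.7, 192.3]), array([21. , 81.3]), 81.7) [0.1347 0.137 ]
side yellow 554 (array([476.3, 132.5]), array([21.8, 82.1]), 83.6) [0.1345 0.137 ]
top red 271 (array([498.4, 307.2]), array([20.9, 80.6]), 82.6) [0.1355 0.1388]
top blue 279 (array([493.3, 246.5]), array([20.3, 81.8]), 83.3) [0.1354 0.1384]
top green 227 (array([486.2, 186.8]), array([19.1, 80.6]), 82.8) [0.1357 0.1389]
top yellow 285 (array([477., 127.]), array([20.6, 82.3]), 82.2) [0.1356 0.1383]
```

View pics/end.png

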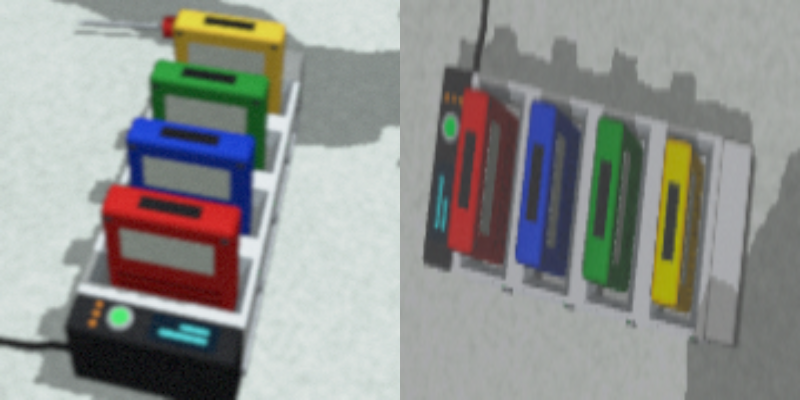

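Both views show red, blue, green and yellow, in that order from the module, upright in the new bays. All tops are at z≈0.136 and the arm is clear.

```bash
python3 -m jog '[[0,0,0,0],[0,0,0,0],[0,0,0,0]]' | head -2; python3 -c "
from station import bot;print(bot.hand_in())"
```

```text
t: 39.37
eef_pos: [0.4415, -0.1692, 0.2413]
the job is handed in; nothing more can be done
None
```

All four cartridges stand upright on the bay floors of the new dock, in the order red, blue, green, yellow from its control module, and the job was handed in at about 39 s.

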